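# Put the green pedal away and shut the drawer

## Task

Put the green bicycle pedal into the open top drawer of the small parts chest and let go of it, then push that drawer fully shut. Leave the red pedal lying where it is.

Things in the scene. Friction and masses are not known exactly. Their poses are not given: they have to be found in the camera images.
- green_pedal: Green bicycle pedal lying flat, 200 g: cage 86 mm long (own x), 52 mm wide (own y), 24 mm high, with flat parallel long sides: grip it across the 52 mm near its middle. A 14 mm thick steel axle stub juts 22 mm past the +x end. Origin: centre of the cage's underside; z up. Its x lies within 70 degrees of world x; it may swap places with the red one.
- red_pedal: Red pedal, same shape, size and origin as the green one, lying flat on the bench; stays where it is.
- chest_drawer0 (a joint): Opening of the top drawer in m: 0 = shut against its stop, starts at 0.155 to 0.19, max 0.198; about 1 N of friction, stays where left. The chest is a fixed grey box 280 mm deep, 260 wide, 150 high, turned up to 12 degrees, with two blue drawer fronts; the lower one stays shut. Its top covers the drawer's rear: beyond x = opening + 50 mm in drawer_handle's frame.
- drawer_handle (a point): Centre of the top drawer's steel bar handle (11 mm thick, 120 long along y), 112 mm above the bench; moves with the drawer. x: the way it slides shut (away from the robot); y across; z up. From here, in mm: front panel's outer face x = 35, top edge z = 25; drawer's inside x 57 to 292, y -109 to 109, its floor z = -27, side walls' top z = 16.
There are look-alikes about, which are no part of the job. There is more than one size of the green_pedal; the one meant has the size given above.

How it is judged:
On the way:
1. the green pedal lies in the open drawer and has been let go (value of joint chest_drawer0 above 0.05 m and x of green_pedal in the frame of drawer_handle between 0.057 and 0.292 m and y of green_pedal in the frame of drawer_handle between -0.109 and 0.109 m and z of green_pedal in the frame of drawer_handle between -0.037 and 0.003 m and contact force between the fingers and green_pedal below 0.05 N), for 0.2 s.
At the end, for the whole second after the job is handed in: The top drawer is shut to within 10 mm, the green pedal lies at rest inside it, its origin within the drawer's inside and less than 30 mm above the drawer floor, and the red pedal is within 30 mm of where it started (value of joint chest_drawer0 below 0.01 m and x of green_pedal in the frame of drawer_handle between 0.057 and 0.292 m and y of green_pedal in the frame of drawer_handle between -0.109 and 0.109 m and z of green_pedal in the frame of drawer_handle between -0.037 and 0.003 m and linear speed of green_pedal below 0.02 m/s and distance of red_pedal from where it was at the start of the episode below 0.03 m); the robot touches nothing.
It fails at once if the red pedal is moved by more than 30 mm (distance of red_pedal from where it was at the start of the episode above 0.03 m).
It also fails if it takes over 58 s, if anything falls off the work surface, if the arm or the gripper's body presses on something with over 40 N, if the wrist force passes 120 N, or if a joint passes its speed limit or range.

## Robot

A 7-joint arm with a two-finger parallel gripper is mounted at the origin on the work surface. World frame = base frame: x ahead of the robot, y to its left, z up, the work surface at z = 0. Lengths are in m, angles in rad, forces in N, time in s.
With the tool pointing down it reaches from about 0.425 to 1.025 m from the base axis. Payload 9.4 kg.
Tool frame: the origin (TCP) lies midway between the tips of the shut fingers; the grasp point (between the pads) lies r.tcp_to_grasp behind it (r.tcp_to_grasp is the distance from the TCP to the grasp point, in m); z points along the fingers, y is the line along which they close (so a half turn about z gives the same grasp; the last joint's range is limited). The gripper opens to 85 mm and grips with 20 to 120 N. Pads are 22 mm wide; open, the fingers measure 114 mm over their backs; the gripper's body (76 mm by 85 mm) begins 54 mm behind the grasp point. The pads swing forward as they close: fully open they stand 13 mm farther back than shut.
Start: joints at [-1.263, 0.599, -0.003, 1.599, 0.002, 0.943, -0.08], TCP at [0.272, 0.672, 0.231] pointing down, gripper open.
Joint ranges: [-2.57, 2.57], [-0.35, 1.97], [-1.29, 1.29], [0.11, 2.56], [-1.05, 4.19], [0.11, 1.86], [-2.63, 2.63]. Speed limits (rad/s): [2.22, 2.22, 3.01, 3.01, 3.14, 3.14, 3.14].

## Interface

Orientations are given as a 3x3 rotation matrix whose columns are the frame's x, y, z axes.
In Python, from plant import r gives the robot as it stands.
- The arm moves only by the tool drive_tool, never from a script. Its argument "commands" is a list of rows, each a list of 7 numbers: the shift along the tool's x, y, z in cm, then the turn, a rotation vector about the tool's x, y, z in degrees, then the finger opening in cm, from 0 to 8.54. A call has 1 to 8 rows; each row shifts and turns the commanded pose from where the row before left it, along the tool's axes as they then stand; what a row does not reach is not made up. A row lasts 1/10 s, in which the tool goes at most 50 mm and 8.59 degrees, less where a joint would pass 70% of its speed; a pose out of reach is approached as far as the arm can. A call with a gripper value outside its range is refused whole. The fingers move at their own pace and stop on an object; "squeeze" is the grip in N (left out, the last holds). Time passes only in rows, so rows that do not move let the fingers close. It gives the time, the measured TCP pose, the force, the opening and the grip force at its end, in the units of the state.
- r.observe(): the state, without advancing time (a new reading comes with each control period).
- r.get_image(name): name is "scene" or "side" or "wrist"; returns the picture (400x640x3 uint8, red, green, blue); there is no depth.
- r.calibration(name): a dict with "mtx" (3x3 intrinsics, pixels), "origin" and "orientation" of the camera in the world. Camera axes: x right, y up, looking along -z (the intrinsics and any distortion apply to the point x, -y, -z); pixel columns grow to the right and rows downward; lengths in m; the calibration is good to about 2 mm. The wrist camera is an equidistant fisheye: a pixel r from the principal point sees the ray r / f radians off the axis. A picture is of the moment at which its call begins: read the wrist's pose just before it. calibration takes no time and is no camera call; for the wrist camera it gives the pose at the moment of the call.
- r.hand_in(): hands the job in; it is judged then, once.
Trained networks look in the newest picture that a camera, given by its name, has taken for a name from the list of things; names that differ only in an ending like _2 or _b are one class to them, and where a whole thing is asked for, a point or a joint stands for the part that bears it (a point fixed in the world has none). Each returns a list of dicts, best first, with "conf" (0 to 1); they miss things now and then, are a little off and sometimes report something else, mostly with a low value. They report only what shows in the picture. A call takes as long as a camera call. They do not tell look-alikes from the thing itself.
- r.recognise(label, camera): "bbox" ([left, top, right, bottom] in pixels, round what is visible of it).
The state is a dict: "time_s": time; "qpos": joint angles; "qvel": joint speeds; "joint_efforts": joint torques, N m; "position": TCP position; "orientation": TCP orientation; "wrist_force": force on the tool from outside, world axes, zero at the start; "wrist_torque": the same for the moment, N m; "opening": finger opening in m; "grasp_force": force on a finger pad.
Only numpy, scipy, OpenCV 4.12 (cv2) and the standard library are available. Lean on these libraries where they do the work, as an engineer would, in place of code of your own. Each camera call takes 0.05 s, during which the arm holds its last target. There are 200 camera calls.

## Working session

There is one attempt and no reset: what is moved stays moved. The work goes in short steps, Python scripts to look and compute and a tool call to move; the robot and the scene stay as the last step left them, time stands still between calls to the robot, and variables do not carry over. Pictures are saved under pics/ and viewed, at most 10 in all, crops included, and the job is handed in when it is done.

Besides the shell and the picture viewer there is one more tool, called after ">>>" as name(argument=value, ...) on one line, values as JSON. drive_tool: Moves the arm, as the interface text tells. Its arguments: {"type":"object","properties":{"commands":{"type":"array","items":{"type":"array","items":{"type":"number"}}},"squeeze":{"type":"number"}},"required":["commands"]}

```bash
mkdir -p pics; ls; cat > h.py <<'E'
import numpy as np, cv2
from plant import r
def ray(cam,u,v,c=None):
    c=c or r.calibration(cam); K=np.array(c["mtx"]); R=np.array(c["orientation"])
    x=(u-K[0,2])/K[0,0]; y=(v-K[1,2])/K[1,1]
    if cam=="wrist":
        t=np.hypot(x,y); s=np.sin(t)/max(t,1e-9); d=np.array([x*s,-y*s,-np.cos(t)])
    else: d=np.array([x,-y,-1.])
    return np.array(c["origin"]),R@d
def at(cam,u,v,z,c=None):
    o,d=ray(cam,u,v,c); return o+d*(z-o[2])/d[2]
def proj(cam,P,c=None):
    c=c or r.calibration(cam); K=np.array(c["mtx"]); R=np.array(c["orientation"])
    p=R.T@(np.array(P)-np.array(c["origin"])); x,y,z=p[0],-p[1],-p[2]
    if cam=="wrist":
        t=np.arctan2(np.hypot(x,y),z); s=t/np.hypot(x,y); return K[0,2]+K[0,0]*x*s,K[1,2]+K[1,1]*y*s
    return K[0,2]+K[0,0]*x/z,K[1,2]+K[1,1]*y/z
def snap(cam,f):
    im=r.get_image(cam); cv2.imwrite("pics/"+f,im[:,:,::-1]); return im
E
python3 - <<'E'
from h import *
ims=[]
for c in ["scene","side","wrist"]:
    snap(c,c+"0.png"); 
    for l in ["green_pedal","red_pedal","drawer_handle"]:
        print(c,l,[(np.round(d["bbox"]).astype(int).tolist(),round(d["conf"],2)) for d in r.recognise(l,c)][:5])
    k=r.calibration(c);print(np.round(k["mtx"],1).tolist(),np.round(k["origin"],3),np.round(k["orientation"],2).tolist())
print(r.tcp_to_grasp, r.observe())
E
```

```text
pics
scene green_pedal [([176, 164, 241, 207], 0.78), ([270, 145, 320, 195], 0.78), ([200, 228, 241, 264], 0.68)]
scene red_pedal [([284, 208, 326, 242], 0.84)]
scene drawer_handle [([408, 150, 551, 251], 0.75)]
[[489.0, 0.0, 325.0], [0.0, 489.0, 202.2], [0.0, 0.0, 1.0]] [ 1.07  -0.331  1.027] [[0.37, -0.77, 0.51], [0.93, 0.32, -0.19], [-0.02, 0.55, 0.84]]
side green_pedal [([218, 219, 286, 274], 0.95), ([326, 300, 373, 345], 0.92), ([221, 300, 290, 376], 0.65)]
side red_pedal [([309, 225, 348, 266], 0.8)]
side drawer_handle [([290, 79, 388, 149], 0.74)]
[[471.0, 0.0, 322.5], [0.0, 471.0, 203.9], [0.0, 0.0, 1.0]] [ 0.284 -0.831  0.859] [[0.96, 0.22, -0.2], [-0.29, 0.68, -0.67], [-0.01, 0.7, 0.72]]
wrist green_pedal [([17, 359, 44, 386], 0.89), ([5, 300, 43, 350], 0.62), ([0, 318, 11, 345], 0.47)]
wrist red_pedal [([46, 363, 58, 382], 0.56)]
wrist drawer_handle []
[[309.7, 0.0, 322.3], [0.0, 309.7, 200.3], [0.0, 0.0, 1.0]] [0.208 0.698 0.374] [[0.37, -0.89, -0.25], [0.93, 0.36, 0.1], [-0.0, -0.27, 0.96]]
0.0187 {'time_s': 0.6, 'qpos': array([-1.26270543,  0.5992684 , -0.00247291,  1.59942567,  0.00180047,
        0.94292531, -0.07978606]), 'qvel': array([-5.33791778e-05, -9.82527897e-05,  1.90600956e-04, -3.44270969e-04,
       -1.00713014e-03, -3.82786073e-04,  3.24422524e-04]), 'joint_efforts': array([-1.58051054e-03, -7.75772953e+01,  1.56193782e+00, -2.58276039e+01,
        1.23374289e-02,  2.24740019e-03, -1.27414350e-05]), 'position': array([0.27215583, 0.67195618, 0.23128878]), 'orientation': array([[-9.26882049e-01,  3.75352721e-01,  5.19831646e-05],
       [ 3.75352719e-01,  9.26882050e-01, -4.21567797e-05],
       [-6.40059241e-05, -1.95623401e-05, -9.99999998e-01]]), 'wrist_force': array([ 0.31268351, -0.239106  ,  0.20875038]), 'wrist_torque': array([ 0.01623302,  0.01948359, -0.02126521]), 'grasp_force': 0.0, 'opening': 0.08527110624464655}
```

View pics/scene0.png

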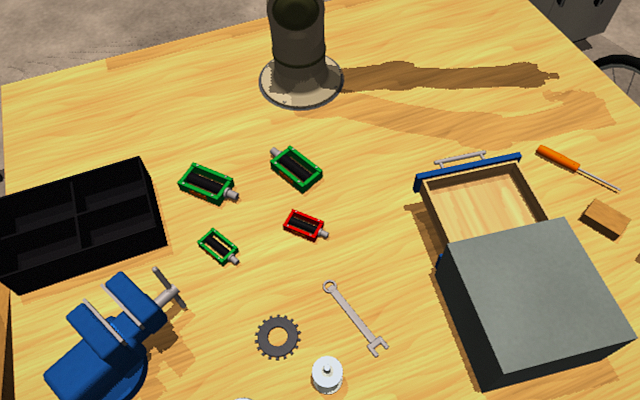

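View pics/side0.png

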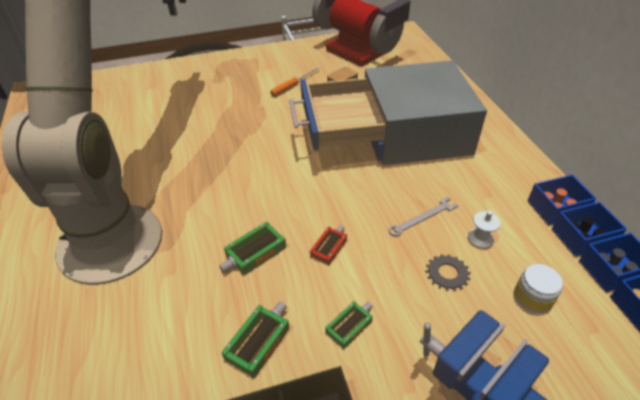

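Green candidates in the scene picture are (208,184), (297,169) and (219,246), with red at (304,225). The third looks the same size as the red one. I'll measure all of them and make an enlarged crop.

```bash
cat >> h.py <<'E'
def pedal(cam,im,box,col="g",z=0.024,c=None):
    hsv=cv2.cvtColor(im,cv2.COLOR_RGB2HSV); H,S,V=cv2.split(hsv)
    m=((H>45)&(H<80)&(S>120)&(V>40)) if col=="g" else (((H<5)|(H>172))&(S>150)&(V>40))
    k=np.zeros(m.shape,np.uint8); l,t,rr,b=[int(x) for x in box]; k[max(t-4,0):b+5,max(l-4,0):rr+5]=1
    v,u=np.nonzero(m&(k>0)); c=c or r.calibration(cam)
    P=np.array([at(cam,a,bb,z,c)[:2] for a,bb in zip(u,v)])
    (ctr,(w,h),ang)=cv2.minAreaRect((P*1000).astype(np.float32))
    if w<h: w,h,ang=h,w,ang+90
    return np.array(ctr)/1000,w,h,((ang+90)%180)-90
E
python3 - <<'E'
from h import *
for cam in ["scene","side"]:
    im=cv2.imread(f"pics/{cam}0.png")[:,:,::-1].copy()
    B={"scene":[("g",[176,164,241,207]),("g",[270,145,320,195]),("g",[200,228,241,264]),("r",[284,208,326,242])],
       "side":[("g",[221,300,290,376]),("g",[218,219,286,274]),("g",[326,300,373,345]),("r",[309,225,348,266])]}[cam]
    for col,b in B:
        print(cam,col,b,[np.round(x,3) for x in pedal(cam,im,b,col)])
im=cv2.imread("pics/scene0.png")
a=cv2.resize(im[135:275,170:340],None,fx=3,fy=3,interpolation=cv2.INTER_CUBIC)
b=cv2.resize(im[140:280,400:560],None,fx=3,fy=3,interpolation=cv2.INTER_CUBIC)
cv2.imwrite("pics/crop1.png",a[:, :]); cv2.imwrite("pics/crop2.png",b)
E
```

```text
scene g [176, 164, 241, 207] [array([ 0.282, -0.364]), np.float64(128.691), np.float64(86.329), np.float64(42.638)]
scene g [270, 145, 320, 195] [array([ 0.327, -0.135]), np.float64(135.422), np.float64(87.089), np.float64(24.413)]
scene g [200, 228, 241, 264] [array([ 0.47 , -0.379]), np.float64(92.8), np.float64(51.728), np.float64(28.654)]
scene r [284, 208, 326, 242] [array([ 0.493, -0.176]), np.float64(88.096), np.float64(58.719), np.float64(42.859)]
side g [221, 300, 290, 376] [array([ 0.282, -0.359]), np.float64(122.414), np.float64(73.081), np.float64(42.147)]
side g [218, 219, 286, 274] [array([ 0.325, -0.128]), np.float64(120.044), np.float64(72.687), np.float64(24.003)]
side g [326, 300, 373, 345] [array([ 0.464, -0.383]), np.float64(83.552), np.float64(50.492), np.float64(27.812)]
side r [309, 225, 348, 266] [array([ 0.488, -0.176]), np.float64(81.222), np.float64(46.605), np.float64(43.494)]
```

View pics/crop1.png

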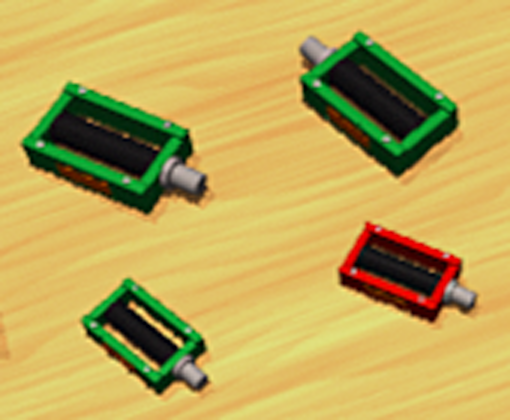

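View pics/crop2.png

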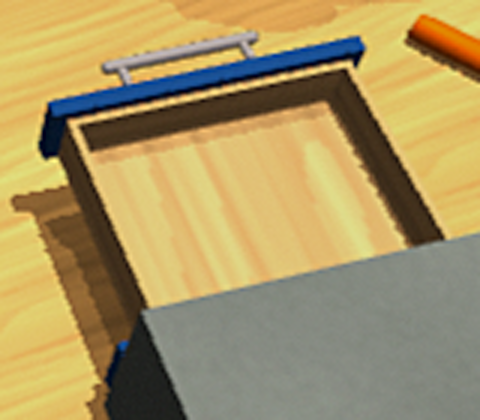

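The crop confirms it: the green pedal at scene (219,246) measures about 88x51 mm. The two at (208,184) and (297,169) come out about 125x75, so they are too big. Next is the drawer frame.

```bash
python3 - <<'E'
from h import *
a=at("scene",435,163,.1175);b=at("scene",485,152.7,.1175)
p=at("scene",417.3,175.3,.137);q=at("scene",520,153.3,.137)
c=at("scene",448.3,244,.15)
for n,x,y in(("bar",a,b),("panel",p,q)):
    d=y-x; print(n,np.round((x+y)/2,3),round(np.linalg.norm(d),3),"x-axis yaw",np.degrees(np.arctan2(-d[0],d[1])))
d=(q-p)[:2]/np.linalg.norm(q-p); X=np.array([d[1],-d[0]]); 
if X[0]<0: X=-X
h=(a+b)[:2]/2; h2=(p+q)[:2]/2-.035*X
print("handle",h,h2,"X",X,"chest corner rel",X@(c[:2]-h2),"opening",X@(c[:2]-h2)-.05)
# target centre of pedal: x=0.057..opening+.05
print(r.observe()["time_s"])
E
```

```text
bar [0.516 0.216 0.118] 0.125 x-axis yaw -8.18924526506977
panel [0.551 0.214 0.137] 0.25 x-axis yaw -7.80178390117989
handle [0.51563164 0.21597983] [0.5167899  0.21888382] X [ 0.99074361 -0.13574642] chest corner rel 0.2220607320698619 opening 0.1720607320698619
0.6
```

```bash
cat > p.py <<'E'
from h import *
from scipy.spatial.transform import Rotation as Ro
def plan(wps,g,step=4.0,deg=7.0):
    """wps: list of (x,y,z,yaw of tool y deg); tool down. prints rounded rows"""
    o=r.observe(); p=o["position"]*100; R=o["orientation"].copy(); rows=[]
    for x,y,z,yaw in wps:
        T=np.array([x,y,z])*100; a=np.radians(yaw); ty=np.array([np.cos(a),np.sin(a),0]); tz=np.array([0,0,-1.]); RT=np.array([np.cross(ty,tz),ty,tz]).T
        rv=Ro.from_matrix(R.T@RT).as_rotvec()
        n=int(np.ceil(max(np.linalg.norm(T-p)/step,np.degrees(np.linalg.norm(rv))/deg,1)))
        for i in range(n):
            k=n-i; rv=np.degrees(Ro.from_matrix(R.T@RT).as_rotvec())/k; s=R.T@(T-p)/k
            s=np.round(s,1 if k>1 else 2); rv=np.round(rv,1); rows.append([*s,*rv,g]); p=p+R@s; R=R@Ro.from_rotvec(np.radians(rv)).as_matrix()
    for i in range(0,len(rows),8): print("["+",".join("["+",".join(f"{v+0:g}" for v in w)+"]" for w in rows[i:i+8])+"]")
E
python3 -c "
from p import *
plan([(.56,.2,.26,0),(.467,-.381,.2,-62)],8.5)"
```

```text
[[-3.2,-2.4,-0.2,0,0,4.9,8.5],[-3.4,-2.1,-0.2,0,0,4.9,8.5],[-3.5,-1.8,-0.2,0,0,4.8,8.5],[-3.7,-1.5,-0.2,0,0,4.9,8.5],[-3.8,-1.1,-0.2,0,0,4.8,8.5],[-3.8,-0.8,-0.2,0,0,4.9,8.5],[-3.9,-0.5,-0.2,0,0,4.8,8.5],[-3.9,-0.2,-0.2,0,0,4.9,8.5]]
[[-3.9,0.2,-0.2,0,0,4.8,8.5],[-3.9,0.5,-0.2,0,0,4.9,8.5],[-3.9,0.8,-0.2,0,0,4.8,8.5],[-3.8,1.1,-0.2,0,0,4.9,8.5],[-3.7,1.5,-0.2,0,0,4.8,8.5],[-3.51,1.74,-0.27,0,0,4.9,8.5],[-3.9,-0.6,0.4,0,0,4.1,8.5],[-3.9,-0.3,0.4,0,0,4.1,8.5]]
[[-3.9,-0.1,0.4,0,0,4.1,8.5],[-3.9,0.2,0.4,0,0,4.1,8.5],[-3.9,0.5,0.4,0,0,4.1,8.5],[-3.8,0.8,0.4,0,0,4.1,8.5],[-3.8,1.1,0.4,0,0,4.2,8.5],[-3.7,1.3,0.4,0,0,4.1,8.5],[-3.6,1.6,0.4,0,0,4.2,8.5],[-3.5,1.8,0.4,0,0,4.1,8.5]]
[[-3.3,2.1,0.4,0,0,4.2,8.5],[-3.2,2.3,0.4,0,0,4.1,8.5],[-3,2.6,0.4,0,0,4.2,8.5],[-2.8,2.7,0.4,0,0,4.1,8.5],[-2.53,2.96,0.4,0,0,4.2,8.5]]
```

>>> drive_tool(commands=[[-3.2, -2.4, -0.2, 0, 0, 4.9, 8.5], [-3.4, -2.1, -0.2, 0, 0, 4.9, 8.5], [-3.5, -1.8, -0.2, 0, 0, 4.8, 8.5], [-3.7, -1.5, -0.2, 0, 0, 4.9, 8.5], [-3.8, -1.1, -0.2, 0, 0, 4.8, 8.5], [-3.8, -0.8, -0.2, 0, 0, 4.9, 8.5], [-3.9, -0.5, -0.2, 0, 0, 4.8, 8.5], [-3.9, -0.2, -0.2, 0, 0, 4.9, 8.5]])

```text
time_s: 1.4
position: [0.4375, 0.4009, 0.2476]
orientation: [[-0.483, 0.876, 0.0], [0.876, 0.483, 0.0], [0.0, 0.001, -1.0]]
wrist_force: [0.0, -0.0, -0.4]
opening: 0.0849
grasp_force: 0.0
```

>>> drive_tool(commands=[[-3.9, 0.2, -0.2, 0, 0, 4.8, 8.5], [-3.9, 0.5, -0.2, 0, 0, 4.9, 8.5], [-3.9, 0.8, -0.2, 0, 0, 4.8, 8.5], [-3.8, 1.1, -0.2, 0, 0, 4.9, 8.5], [-3.7, 1.5, -0.2, 0, 0, 4.8, 8.5], [-3.5, 1.7, -0.3, 0, 0, 4.9, 8.5], [-3.9, -0.6, 0.4, 0, 0, 4.1, 8.5], [-3.9, -0.3, 0.4, 0, 0, 4.1, 8.5]])

```text
time_s: 2.2
position: [0.5482, 0.1208, 0.2524]
orientation: [[0.147, 0.989, 0.001], [0.989, -0.147, -0.0], [0.0, 0.001, -1.0]]
wrist_force: [0.6, -0.4, -0.3]
opening: 0.0847
grasp_force: 0.0
```

>>> drive_tool(commands=[[-3.9, -0.1, 0.4, 0, 0, 4.1, 8.5], [-3.9, 0.2, 0.4, 0, 0, 4.1, 8.5], [-3.9, 0.5, 0.4, 0, 0, 4.1, 8.5], [-3.8, 0.8, 0.4, 0, 0, 4.1, 8.5], [-3.8, 1.1, 0.4, 0, 0, 4.2, 8.5], [-3.7, 1.3, 0.4, 0, 0, 4.1, 8.5], [-3.6, 1.6, 0.4, 0, 0, 4.2, 8.5], [-3.5, 1.8, 0.4, 0, 0, 4.1, 8.5]])

```text
time_s: 3.0
position: [0.4973, -0.1887, 0.2204]
orientation: [[0.661, 0.75, 0.001], [0.75, -0.661, -0.0], [0.001, 0.001, -1.0]]
wrist_force: [0.6, -0.4, -0.1]
opening: 0.085
grasp_force: 0.0
```

>>> drive_tool(commands=[[-3.3, 2.1, 0.4, 0, 0, 4.2, 8.5], [-3.2, 2.3, 0.4, 0, 0, 4.1, 8.5], [-3, 2.6, 0.4, 0, 0, 4.2, 8.5], [-2.8, 2.7, 0.4, 0, 0, 4.1, 8.5], [-2.5, 3, 0.4, 0, 0, 4.2, 8.5], [0, 0, 0, 0, 0, 0, 8.5], [0, 0, 0, 0, 0, 0, 8.5]])

```text
time_s: 3.7
position: [0.4666, -0.3818, 0.2001]
orientation: [[0.884, 0.468, -0.0], [0.468, -0.884, 0.0], [-0.0, -0.0, -1.0]]
wrist_force: [0.3, 0.3, -0.3]
opening: 0.0852
grasp_force: 0.0
```

```bash
python3 - <<'E'
from p import *
o=r.observe(); print(o["time_s"],o["position"],o["orientation"][:,1])
c=r.calibration("wrist"); im=snap("wrist","w1.png")
for l in ["green_pedal","red_pedal"]:
    for d in r.recognise(l,"wrist")[:4]:
        print(l,np.round(d["bbox"]),d["conf"],[np.round(x,3) for x in pedal("wrist",im,d["bbox"],l[0],c=c)])
E
```

```text
3.7 [ 0.46659489 -0.38175311  0.2001244 ] [ 4.67578690e-01 -8.83951438e-01 -1.54108896e-04]
green_pedal [207. 230. 280. 342.] 0.95 [array([ 0.286, -0.364]), np.float64(133.996), np.float64(71.105), np.float64(40.093)]
green_pedal [295. 117. 346. 220.] 0.84 [array([ 0.466, -0.379]), np.float64(84.764), np.float64(50.667), np.float64(28.878)]
green_pedal [ 74. 142. 135. 255.] 0.62 [array([ 0.322, -0.13 ]), np.float64(125.659), np.float64(84.397), np.float64(24.488)]
red_pedal [140.  32. 198. 125.] 0.72 [array([ 0.489, -0.177]), np.float64(85.832), np.float64(56.465), np.float64(42.697)]
```

View pics/w1.png

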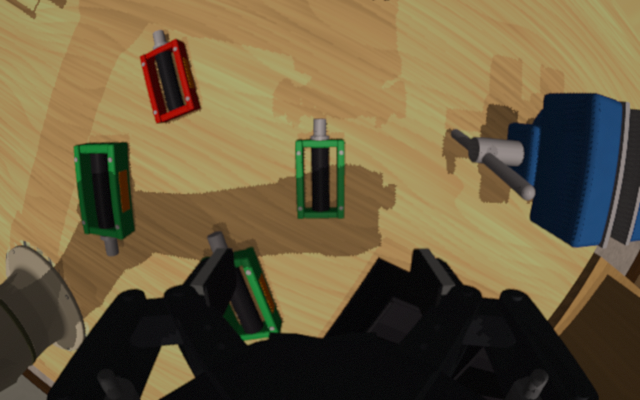

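Wrist view: the target pedal is at (320,178) with its axle pointing up (tool +x), red is at (170,82), and the big greens are at (103,190) and (245,290). I'll shift 3 mm and descend.

>>> drive_tool(commands=[[0.1, -0.3, 4, 0, 0, 0, 8.5], [0, 0, 4, 0, 0, 0, 8.5], [0, 0, 4, 0, 0, 0, 8.5], [0, 0, 4, 0, 0, 0, 8.5], [0, 0, 2.5, 0, 0, 0, 8.5], [0, 0, 1.4, 0, 0, 0, 8.5], [0, 0, 0, 0, 0, 0, 8.5]])

```text
time_s: 4.55
position: [0.4664, -0.3767, 0.0001]
orientation: [[0.883, 0.47, -0.002], [0.47, -0.883, 0.002], [-0.001, -0.002, -1.0]]
wrist_force: [0.2, -0.6, 0.8]
opening: 0.0849
grasp_force: 0.0
```

>>> drive_tool(commands=[[0, 0, 0, 0, 0, 0, 4], [0, 0, 0, 0, 0, 0, 4], [0, 0, 0, 0, 0, 0, 4], [0, 0, 0, 0, 0, 0, 4], [0, 0, 0, 0, 0, 0, 4], [0, 0, 0, 0, 0, 0, 4]], squeeze=50)

```text
time_s: 5.15
position: [0.4674, -0.3784, 0.003]
orientation: [[0.883, 0.469, 0.002], [0.469, -0.883, -0.001], [0.001, 0.002, -1.0]]
wrist_force: [0.8, 1.3, 5.9]
opening: 0.0512
grasp_force: 52.1
```

>>> drive_tool(commands=[[0, 0, -1.5, 0, 0, 0, 4], [0, 0, -3, 0, 0, 0, 4], [0, 0, -4, 0, 0, 0, 4], [0, 0, -4, 0, 0, 0, 4], [0, 0, -4, 0, 0, 0, 4], [0, 0, -4, 0, 0, 0, 4], [0, 0, -2, 0, 0, 0, 4], [0, 0, 0, 0, 0, 0, 4]])

```text
time_s: 5.95
position: [0.4672, -0.3787, 0.2305]
orientation: [[0.883, 0.469, 0.005], [0.469, -0.883, -0.003], [0.003, 0.005, -1.0]]
wrist_force: [-0.5, 0.0, -2.5]
opening: 0.051
grasp_force: 53.7
```

```bash
python3 -c "
from p import *
o=r.observe();print(o['qpos'],o['opening'],o['grasp_force'])
plan([(.64,.201,.24,-98)],4)"
```

```text
[ 0.15103941  0.51917388  0.65380869  1.92347901 -0.422705    0.83210082
 -0.05278725] 0.05095581601557279 53.702248334884644
[[2.7,-2.7,-0.1,0,0,2.2,4],[2.5,-2.8,-0.1,0,0,2.2,4],[2.4,-2.9,-0.1,0,0,2.3,4],[2.3,-3,-0.1,0,0,2.2,4],[2.2,-3.1,-0.1,0,0,2.3,4],[2.1,-3.2,0,0,0,2.2,4],[2,-3.2,-0.1,0,0,2.3,4],[1.8,-3.3,0,0,0,2.2,4]]
[[1.7,-3.4,-0.1,0,0,2.3,4],[1.6,-3.4,0,0,0,2.2,4],[1.4,-3.5,-0.1,0,-0.1,2.3,4],[1.3,-3.6,0,0,0,2.2,4],[1.1,-3.6,-0.1,0,-0.1,2.3,4],[1,-3.6,0,0.1,0,2.2,4],[0.9,-3.7,-0.1,0,-0.1,2.3,4],[0.72,-3.68,-0.02,0.1,0,2.2,4]]
```

>>> drive_tool(commands=[[2.7, -2.7, -0.1, 0, 0, 2.2, 4], [2.5, -2.8, -0.1, 0, 0, 2.2, 4], [2.4, -2.9, -0.1, 0, 0, 2.3, 4], [2.3, -3, -0.1, 0, 0, 2.2, 4], [2.2, -3.1, -0.1, 0, 0, 2.3, 4], [2.1, -3.2, 0, 0, 0, 2.2, 4], [2, -3.2, -0.1, 0, 0, 2.3, 4], [1.8, -3.3, 0, 0, 0, 2.2, 4]])

```text
time_s: 6.75
position: [0.552, -0.0857, 0.2318]
orientation: [[0.985, 0.173, -0.001], [0.173, -0.985, 0.0], [-0.001, -0.001, -1.0]]
wrist_force: [0.4, 0.3, -3.1]
opening: 0.0512
grasp_force: 53.7
```

>>> drive_tool(commands=[[1.7, -3.4, -0.1, 0, 0, 2.3, 4], [1.6, -3.4, 0, 0, 0, 2.2, 4], [1.4, -3.5, -0.1, 0, 0, 2.3, 4], [1.3, -3.6, 0, 0, 0, 2.2, 4], [1.1, -3.6, -0.1, 0, 0, 2.3, 4], [1, -3.6, 0, 0, 0, 2.2, 4], [0.9, -3.7, -0.1, 0, 0, 2.3, 4], [0.7, -3.7, 0, 0, 0, 2.2, 4]])

```text
time_s: 7.55
position: [0.6384, 0.2036, 0.2355]
orientation: [[0.99, -0.14, -0.002], [-0.14, -0.99, -0.0], [-0.001, 0.0, -1.0]]
wrist_force: [0.5, -0.4, -1.9]
opening: 0.0507
grasp_force: 53.7
```

>>> drive_tool(commands=[[0, 0, 0, 0, 0, 0, 4], [0, 0, 0, 0, 0, 0, 4]])

```text
time_s: 7.75
position: [0.638, 0.203, 0.2349]
orientation: [[0.991, -0.136, -0.002], [-0.136, -0.991, -0.001], [-0.002, 0.001, -1.0]]
wrist_force: [-0.2, -0.1, -2.5]
opening: 0.0512
grasp_force: 53.7
```

```bash
python3 - <<'E'
from p import *
o=r.observe(); print(o["time_s"],o["qpos"],o["position"],o["opening"])
snap("wrist","w2.png")
X=np.array([.990,-.139,0]);Y=np.array([.139,.99,0])
for n,x,y,z in(("inner near -",.057,-.109,.016),("inner near +",.057,.109,.016),("edge -",.222,-.109,.016),("edge +",.222,.109,.016)):
    print(n,np.round(proj("wrist",np.array([.516,.218,.112])+x*X+y*Y+[0,0,z]),0))
E
```

```text
7.75 [-0.92136329  0.68289327  0.89706265  1.76447514 -0.62177946  1.0072625
 -1.49075074] [0.63804002 0.20303305 0.23490199] 0.051220837501545685
inner near - [436. 265.]
inner near + [209. 265.]
edge - [452.  85.]
edge + [193.  85.]
```

View pics/w2.png

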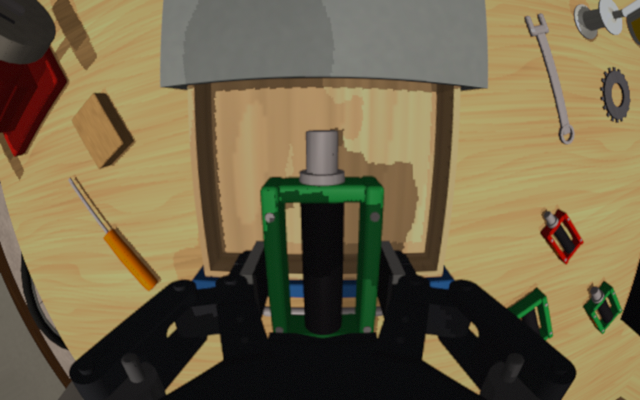

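The wrist view shows the pedal held over the drawer. The drawer's inner edges (columns ~212 to 440, near row ~265, chest edge row ~85) match the projected frame, so I'll lower it.

>>> drive_tool(commands=[[0, 0, 3.5, 0, 0, 0, 4], [0, 0, 3.5, 0, 0, 0, 4], [0, 0, 3, 0, 0, 0, 4], [0, 0, 2, 0, 0, 0, 4], [0, 0, 1.2, 0, 0, 0, 4], [0, 0, 0.8, 0, 0, 0, 4], [0, 0, 0, 0, 0, 0, 4]])

```text
time_s: 8.5
position: [0.6389, 0.2013, 0.096]
orientation: [[0.99, -0.139, -0.001], [-0.139, -0.99, -0.0], [-0.001, 0.0, -1.0]]
wrist_force: [-0.1, 0.3, -3.1]
opening: 0.051
grasp_force: 53.6
```

>>> drive_tool(commands=[[0, 0, 0.3, 0, 0, 0, 4], [0, 0, 0, 0, 0, 0, 4], [0, 0, 0, 0, 0, 0, 7.5], [0, 0, 0, 0, 0, 0, 7.5], [0, 0, 0, 0, 0, 0, 7.5], [0, 0, 0, 0, 0, 0, 7.5], [0, 0, 0, 0, 0, 0, 7.5]])

```text
time_s: 9.2
position: [0.6391, 0.202, 0.0934]
orientation: [[0.99, -0.138, 0.0], [-0.138, -0.99, 0.0], [0.0, -0.0, -1.0]]
wrist_force: [0.2, 0.1, 0.5]
opening: 0.0751
grasp_force: 0.0
```

>>> drive_tool(commands=[[0, 0, -2, 0, 0, 0, 7.5], [0, 0, -4, 0, 0, 0, 7.5], [0, 0, -4, 0, 0, 0, 7.5], [0, 0, -4, 0, 0, 0, 7.5], [0, 0, 0, 0, 0, 0, 7.5]])

```text
time_s: 9.7
position: [0.6416, 0.2015, 0.2388]
orientation: [[0.99, -0.139, 0.008], [-0.139, -0.99, 0.002], [0.007, -0.003, -1.0]]
wrist_force: [0.5, 0.1, -0.5]
opening: 0.0752
grasp_force: 0.0
```

```bash
python3 - <<'E'
from p import *
c=r.calibration("wrist"); im=snap("wrist","w3.png"); 
for d in r.recognise("green_pedal","wrist")[:4]:
    ctr,w,h,a=pedal("wrist",im,d["bbox"],"g",z=.109,c=c); v=ctr-[.516,.218]; print(np.round(d["bbox"]),d["conf"],ctr,w,h,a,"rel",v@[.99,-.139],v@[.139,.99])
E
```

```text
[526. 288. 550. 337.] 0.84 [ 0.43316553 -0.07539299] 99.49314880371094 25.860647201538086 41.29080581665039 rel -0.041224502304077135 -0.3019730519104004
[581. 282. 621. 335.] 0.8 [ 0.38053229 -0.23342294] 107.34175109863281 57.64592361450195 42.529476165771484 rel -0.07136524618530278 -0.4657387257080078
[294. 126. 353. 241.] 0.71 [0.63826477 0.20247525] 85.10464477539062 50.805267333984375 -7.4470367431640625 rel 0.12320006301879881 0.0016253008422851493
```

View pics/w3.png

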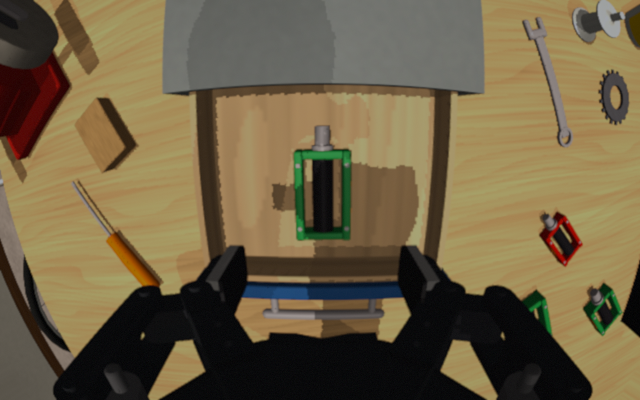

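The pedal lies flat in the drawer around (323,195), released. Now I'll move in front of the handle, close the fingers and lower.

>>> drive_tool(commands=[[-4, 0, 0, 0, 0, 0, 4], [-4, 0, 0, 0, 0, 0, 0], [-4, 0, 0, 0, 0, 0, 0], [-4, 0, 0, 0, 0, 0, 0], [-3, 0, 0, 0, 0, 0, 0], [0, 0, 0, 0, 0, 0, 0], [0, 0, 0, 0, 0, 0, 0], [0, 0, 0, 0, 0, 0, 0]])

```text
time_s: 10.6
position: [0.4517, 0.2283, 0.233]
orientation: [[0.99, -0.138, 0.001], [-0.138, -0.99, -0.001], [0.001, 0.001, -1.0]]
wrist_force: [-0.1, 0.5, 0.3]
opening: -0.0
grasp_force: 0.0
```

>>> drive_tool(commands=[[0, 0, 4, 0, 0, 0, 0], [0, 0, 4, 0, 0, 0, 0], [0, 0, 4, 0, 0, 0, 0], [0, 0, 2.5, 0, 0, 0, 0], [0, 0, 1, 0, 0, 0, 0], [0, 0, 0, 0, 0, 0, 0]])

```text
time_s: 11.2
position: [0.4515, 0.2273, 0.0773]
orientation: [[0.99, -0.14, -0.001], [-0.14, -0.99, -0.001], [-0.001, 0.002, -1.0]]
wrist_force: [-0.0, 0.1, -0.6]
opening: 0.0001
grasp_force: 0.0
```

>>> drive_tool(commands=[[2, 0, -0.5, 0, 0, 0, 0], [1.5, 0, 0, 0, 0, 0, 0], [1, 0, 0, 0, 0, 0, 0], [1, 0, 0, 0, 0, 0, 0], [1, 0, 0, 0, 0, 0, 0], [1, 0, 0, 0, 0, 0, 0], [1, 0, 0, 0, 0, 0, 0], [1, 0, 0, 0, 0, 0, 0]])

```text
time_s: 12.0
position: [0.5457, 0.2151, 0.0832]
orientation: [[0.99, -0.138, -0.0], [-0.138, -0.99, 0.0], [-0.0, -0.0, -1.0]]
wrist_force: [-2.5, 0.9, 1.2]
opening: -0.0001
grasp_force: 0.7
```

>>> drive_tool(commands=[[1.2, 0, 0, 0, 0, 0, 0], [1.2, 0, 0, 0, 0, 0, 0], [1.2, 0, 0, 0, 0, 0, 0], [1.2, 0, 0, 0, 0, 0, 0], [1.2, 0, 0, 0, 0, 0, 0], [1.2, 0, 0, 0, 0, 0, 0], [1, 0, 0, 0, 0, 0, 0], [0.5, 0, 0, 0, 0, 0, 0]])

```text
time_s: 12.8
position: [0.6325, 0.2026, 0.0833]
orientation: [[0.99, -0.139, 0.001], [-0.139, -0.99, -0.0], [0.001, 0.0, -1.0]]
wrist_force: [0.1, 0.6, -1.4]
opening: -0.0004
grasp_force: 0.1
```

>>> drive_tool(commands=[[0.6, 0, 0, 0, 0, 0, 0], [0.6, 0, 0, 0, 0, 0, 0], [0.6, 0, 0, 0, 0, 0, 0], [0.5, 0, 0, 0, 0, 0, 0], [0.4, 0, 0, 0, 0, 0, 0], [0.3, 0, 0, 0, 0, 0, 0], [0, 0, 0, 0, 0, 0, 0]])

```text
time_s: 13.5
position: [0.6614, 0.199, 0.0834]
orientation: [[0.99, -0.138, 0.001], [-0.138, -0.99, 0.0], [0.001, -0.0, -1.0]]
wrist_force: [-0.3, 0.5, 0.2]
opening: 0.0
grasp_force: 0.0
```

>>> drive_tool(commands=[[0.2, 0, 0, 0, 0, 0, 0], [0.2, 0, 0, 0, 0, 0, 0], [0.2, 0, 0, 0, 0, 0, 0], [0.2, 0, 0, 0, 0, 0, 0]])

```text
time_s: 13.9
position: [0.6689, 0.198, 0.0833]
orientation: [[0.99, -0.138, -0.0], [-0.138, -0.99, 0.0], [-0.0, -0.0, -1.0]]
wrist_force: [-0.9, 1.0, 1.3]
opening: 0.0002
grasp_force: 0.5
```

>>> drive_tool(commands=[[0.2, 0, 0, 0, 0, 0, 0], [0.2, 0, 0, 0, 0, 0, 0], [0.2, 0, 0, 0, 0, 0, 0]])

```text
time_s: 14.2
position: [0.6693, 0.198, 0.083]
orientation: [[0.99, -0.137, -0.011], [-0.137, -0.991, 0.003], [-0.011, -0.001, -1.0]]
wrist_force: [-27.0, 3.4, 20.9]
opening: 0.0002
grasp_force: 13.6
```

>>> drive_tool(commands=[[0.2, 0, 0, 0, 0, 0, 0], [0.2, 0, 0, 0, 0, 0, 0]])

```text
time_s: 14.4
position: [0.6693, 0.198, 0.083]
orientation: [[0.99, -0.137, -0.019], [-0.137, -0.991, 0.004], [-0.019, -0.002, -1.0]]
wrist_force: [-41.4, 3.2, 31.6]
opening: 0.0002
grasp_force: 21.1
```

>>> drive_tool(commands=[[0.2, 0, 0, 0, 0, 0, 0], [0, 0, 0, 0, 0, 0, 0]])

```text
time_s: 14.6
position: [0.6692, 0.1981, 0.083]
orientation: [[0.99, -0.137, -0.023], [-0.137, -0.991, 0.005], [-0.023, -0.002, -1.0]]
wrist_force: [-43.2, 3.4, 31.9]
opening: 0.0002
grasp_force: 22.2
```

The fingers have stopped hard at x=0.155 in the handle frame, which is where I expected the stop. I'll back off, lift and check.

>>> drive_tool(commands=[[-0.6, 0, 0, 0, 0, 0, 0], [-0.8, 0, 0, 0, 0, 0, 0], [-2, 0, 0, 0, 0, 0, 0], [-3, 0, 0, 0, 0, 0, 0], [-3, 0, -1, 0, 0, 0, 0], [-3, 0, -3, 0, 0, 0, 0], [0, 0, -4, 0, 0, 0, 0], [0, 0, 0, 0, 0, 0, 0]])

```text
time_s: 15.4
position: [0.5602, 0.2136, 0.1677]
orientation: [[0.99, -0.138, 0.007], [-0.138, -0.99, 0.002], [0.007, -0.003, -1.0]]
wrist_force: [0.8, 0.2, -0.2]
opening: 0.0003
grasp_force: 0.0
```

```bash
python3 - <<'E'
from p import *
a=snap("scene","s2.png"); b=snap("side","d2.png")
for d in r.recognise("red_pedal","scene")[:1]: print(np.round(d["bbox"]),pedal("scene",a,d["bbox"],"r"))
cv2.imwrite("pics/end.png",np.hstack([a[100:320,240:640],b[30:250,200:600]])[:,:,::-1])
E
```

```text
[282. 208. 327. 242.] (array([ 0.49296713, -0.17600156]), 87.58233642578125, 58.7191276550293, 42.858985900878906)
```

View pics/end.png

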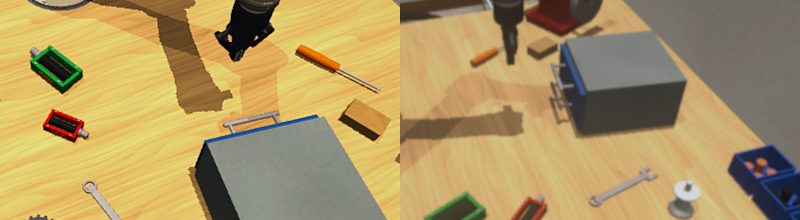

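The drawer front sits flush with the chest (blue front at (250,132) in the left half), the red pedal hasn't moved, and the arm is clear.

```bash
python3 -c "
from plant import r
print(r.hand_in())"
```

```text
the job is handed in; nothing more can be done
None
```

The green pedal was let go lying flat in the top drawer, the drawer is pushed against its stop, the red pedal is unmoved, and the job is handed in (about 15 s used; the hand-in returned no verdict).

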